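# Put the check weight away and tare the bench scale

### The job

The bench scale has just been checked and its check weight, the steel block with the blue grip, is still on the pan. Put this weight back in its own slot of the weight tray, the one with the blue label, seated flat on the bottom and not dropped; then, with the pan empty, press the scale's orange tare button fully down and let it come up. Leave the yellow weight, the black cup and the small jar where they are.

Things in the scene. Friction and masses are not known exactly. Their poses are not given: they have to be found in the camera images.
- weight_blue: The check weight, a block weight: steel block 50 x 34 x 24 mm (x, y, z) with an upright blue grip plate on the middle of its top, 10 x 28 x 24 (top 48 above the origin) mm (x, y, z); origin at the centre of the block's underside, z up, x along the block's long side; the plate is thin in x. About 0.3 kg. Stands on the scale's pan at the start.
- weight_yellow: A smaller block weight: steel block 40 x 27 x 18 mm (x, y, z) with an upright yellow grip plate on the middle of its top, 9 x 22 x 20 mm (x, y, z); origin at the centre of the block's underside, z up, x along the block's long side; the plate is thin in x. Stands in its bay, to be left there.
- bay_blue (a point): Middle of the floor of a 54 x 38 mm (x, y) bay, 15 mm deep, rim bevelled 2.8 mm more a side, in a black insert 84 x 56 mm fixed in the tray; floor 17 mm above the bench. x along the bay, z up. Label: blue strip 40 mm long on the insert's top, at its -x border. Empty at the start: the blue weight's own place.
- bay_red (a point): Middle of the floor of a 64 x 44 mm (x, y) bay, 15 mm deep, rim bevelled 2.8 mm more a side, in a black insert 84 x 56 mm fixed in the tray; floor 17 mm above the bench. x along the bay, z up. Label: red strip 40 mm long on the insert's top, at its -x border. Empty: the weight that belongs here is missing from the set.
- bay_yellow (a point): Middle of the floor of a 44 x 31 mm (x, y) bay, 15 mm deep, rim bevelled 2.8 mm more a side, in a black insert 84 x 56 mm fixed in the tray; floor 17 mm above the bench. x along the bay, z up. Label: yellow strip 40 mm long on the insert's top, at its -x border. Holds the yellow weight.
- tray: shallow wooden weight tray with brass corners, 100 (x) x 185 (y) mm, 26 mm high, walls 7 mm, fixed to the bench; origin at the centre of its underside. It holds three inserts side by side, 56.5 mm apart in y, in any order; their tops stand 32 mm above the bench.
- scale: white electronic bench scale, 150 (x) x 140 (y) mm, fixed to the bench; origin in the middle of its footprint, on the bench; x points away from its front. Front panel (display and button) on the -x side, 28 mm high; pan behind it.
- pan: stainless pan of the scale, a flat plate 100 (x) x 130 (y) mm, fixed; origin at its middle; its upper face is 6 mm above the origin, 46.5 mm above the bench.
- tare_top (a point): middle of the top of the orange tare button, a round spring push button of radius 12 mm in a black housing at the front left (-x, +y) of the scale; it goes straight down
- tare (a joint): travel of the tare button: 0 up, 0.006 m fully down; fully down takes about 4 N
- black_cup: small black mixing cup, 55 mm across, 35 mm high, on the bench between scale and tray, further back; origin at the centre of its underside; leave it
- small_jar: small jar with a green cap, 46 mm across, 106 mm high, on the bench behind the tray; origin at the centre of its underside; leave it
Mind the look-alikes: they are no part of the job. Leave any pink look-alike of the weight_yellow alone.

How it is judged:
By the outcome, as a careful person would: the job done as asked, in the order asked, and still so for the second after the job is handed in, with the robot touching nothing.
It also fails if it takes over 45 s, if anything falls off the work surface, if the arm or the gripper's body presses on something with over 40 N, if the wrist force passes 120 N, or if a joint passes its speed limit or range.

### The arm

A 6-joint arm with a two-finger parallel gripper is mounted at the origin on a cart in front of the work surface, level with it; the furniture and walls round the work are solid. World frame = base frame: x ahead of the robot, y to its left, z up, the work surface at z = 0. Lengths are in m, angles in rad, forces in N, time in s.
With the tool pointing down it reaches from about 0.15 to 0.775 m from the base axis. Payload 6.1 kg.
Tool frame: the origin (TCP) lies midway between the tips of the shut fingers; the grasp point (between the pads) lies 19 mm behind it; z points along the fingers, y is the direction in which the jaws open and shut (so a half turn about z gives the same grasp; the last joint's range is limited). The gripper opens to 85 mm and grips with 20 to 120 N. Pads are 22 mm wide; open, the fingers measure 114 mm over their backs; the gripper's body (76 mm by 85 mm) begins 54 mm behind the grasp point. The pads swing forward as they close: fully open they stand 13 mm farther back than shut.
Start: joints at [1.226, 0.126, -0.04, 1.405, 0, 1.571], TCP at [0.177, 0.494, 0.207] pointing down, gripper open.
Joint ranges: [-2.72, 2.72], [-0.95, 1.95], [-1.27, 1.35], [-1.78, 2.02], [-1.46, 1.47], [-3.14, 3.14]. Speed limits (rad/s): [2.39, 2.39, 3.01, 3.14, 3.14, 3.14].

### API

Orientations are given as [roll, pitch, yaw] about the fixed x, y, z axes, in that order (R = Rz(yaw) Ry(pitch) Rx(roll)).
In Python, from bench import bot gives the robot as it stands.
- The arm moves only by the tool step_arm, never from a script. Its argument "series" is a list of rows, each a list of 6 numbers: the shift along the tool's x, y, z in m, then the turn, a rotation vector about the tool's x, y, z in rad. A call has 1 to 8 rows; each row shifts and turns the pose as measured when the row begins, along the tool's axes as they then stand; what a row does not reach is not made up. A row lasts 1/12 s, in which the tool goes at most 41.7 mm and 7.16 degrees, less where a joint would pass 70% of its speed; a pose out of reach is approached as far as the arm can. A call is refused whole if a number of a shift passes 0.0417 or a number of a turn 0.125, either way. A call with a gripper value outside its range is refused whole. "grip" is the finger opening in m, from 0 to 0.0854, set as the call begins (left out, the last holds). The fingers move at their own pace and stop on an object; "newtons" is the grip in N (left out, the last holds). Time passes only in rows, so rows that do not move let the fingers close. It gives the time, the measured TCP pose, the force and the opening at its end, in the units of the state.
- bot.get_obs(): the state, without advancing time (a new reading comes with each control period).
- bot.snapshot(name): name is "scene" or "top"; returns a dict with "frame" (480x640x3 uint8, red, green, blue), "range_z" (480x640 float32, m along the optical axis (not along the pixel's ray), 0 where there is no reading), "vfov" (degrees; the focal length in pixels is half the picture's height over the tangent of half this angle, whatever the lens; pixels are square), "cx", "cy" (the principal point, pixels), "T" (4x4, takes a point from camera to world coordinates). Camera axes: x right, y up, looking along -z (the intrinsics and any distortion apply to the point x, -y, -z); pixel columns grow to the right and rows downward; lengths in m; the calibration is good to about 2 mm. A picture is of the moment at which its call begins.
- bot.job_done(): hands the job in, once; it reports no verdict.
Trained networks look in the newest picture that a camera, given by its name, has taken for a name from the list of things; names that differ only in an ending like _2 or _b are one class to them, and where a whole thing is asked for, a point or a joint stands for the part that bears it (a point fixed in the world has none). Each returns a list of dicts, best first, with "p" (0 to 1); they miss things now and then, are a little off and sometimes report something else, mostly with a low value. They report only what shows in the picture. A call takes as long as a camera call. They do not tell look-alikes from the thing itself.
- bot.spot_in(camera, thing): "rect" ([left, top, right, bottom] in pixels, round what is visible of it).
The state is a dict: "t": time; "joint_pos": joint angles; "dq": joint speeds; "joint_torque": joint torques, N m; "ee_pos": TCP position; "ee_rot": TCP orientation; "contact_force": force on the tool from outside, world axes, zero at the start; "wrist_torque": the same for the moment, N m; "grip_width": finger opening in m.
Only numpy, scipy, OpenCV 4.12 (cv2) and the standard library are available. Lean on these libraries where they do the work, as an engineer would, in place of code of your own. Each camera call takes 0.05 s, during which the arm holds its last target. There are 200 camera calls.

## Working session

There is one attempt and no reset: what is moved stays moved. The work goes in short steps, Python scripts to look and compute and a tool call to move; the robot and the scene stay as the last step left them, time stands still between calls to the robot, and variables do not carry over. Pictures are saved under pics/ and viewed, about 8 in all and at most 12, crops included, and the job is handed in when it is done.

Besides the shell and the picture viewer there is one more tool, called after "Request:" by a JSON object that holds its "method" and its "body", one argument or row to a line. step_arm: Moves the arm, as the interface text tells. Its arguments: {"type":"object","properties":{"series":{"type":"array","items":{"type":"array","items":{"type":"number"}}},"grip":{"type":"number"},"newtons":{"type":"number"}},"required":["series"]}

```bash
mkdir -p pics; cat > h.py <<'E'
import numpy as np, cv2
from bench import bot
def snap(n):
    s=bot.snapshot(n); np.savez(f'{n}.npz',**s); return s
def world(s):
    H,W=s['range_z'].shape; f=H/2/np.tan(np.radians(s['vfov'])/2)
    v,u=np.mgrid[:H,:W]; d=s['range_z']
    P=np.stack([(u-s['cx'])/f*d,-(v-s['cy'])/f*d,-d],-1)
    P=P@s['T'][:3,:3].T+s['T'][:3,3]; P[d==0]=np.nan; return P
E
python3 - <<'E'
from h import *
o=bot.get_obs(); print({k:np.round(v,3) for k,v in o.items()})
for n in ('top','scene'):
    s=snap(n); cv2.imwrite(f'pics/{n}1.png',s['frame'][...,::-1]); print(n,s['vfov'],s['cx'],s['cy'],np.round(s['T'],3).tolist(),s.keys())
    for t in ['weight_blue','weight_yellow','tray','scale','tare_top','black_cup','small_jar']:
        print(t,[(np.round(x['rect']).astype(int).tolist(),round(float(x['p']),2)) for x in bot.spot_in(n,t)[:3]])
E
```

```text
{'t': np.float64(0.0), 'joint_pos': array([ 1.226,  0.126, -0.041,  1.405, -0.   ,  1.571]), 'dq': array([ 0.001, -0.001, -0.001,  0.001,  0.001, -0.   ]), 'joint_torque': array([-2.0000e-03, -4.3592e+01,  3.5292e+01,  1.7000e-02, -0.0000e+00,
        0.0000e+00]), 'ee_pos': array([0.177, 0.494, 0.206]), 'ee_rot': array([-3.14 ,  0.   ,  2.797]), 'contact_force': array([-0.586, -0.357, -0.951]), 'wrist_torque': array([0.017, 0.   , 0.028]), 'grip_width': np.float64(0.086)}
top 46.227005975373416 318.04156520864495 240.6424899899805 [[0.042, 0.977, -0.207, 0.383], [-0.999, 0.04, -0.014, 0.254], [-0.005, 0.208, 0.978, 0.928], [0.0, 0.0, 0.0, 1.0]] dict_keys(['frame', 'range_z', 'vfov', 'cx', 'cy', 'T'])
weight_blue [([388, 259, 422, 296], 0.92)]
weight_yellow [([287, 227, 301, 252], 0.78), ([259, 284, 274, 307], 0.69)]
tray [([205, 266, 327, 337], 0.82)]
scale [([366, 250, 460, 352], 0.67)]
tare_top [([256, 284, 273, 310], 0.73), ([376, 323, 391, 339], 0.66)]
black_cup [([338, 199, 376, 232], 0.85)]
small_jar [([214, 155, 252, 200], 0.65), ([373, 247, 458, 319], 0.48)]
scene 51.45803542217266 326.0529045031971 231.16444284052488 [[0.902, 0.252, -0.352, 0.253], [-0.432, 0.552, -0.713, -0.341], [0.015, 0.795, 0.607, 0.576], [0.0, 0.0, 0.0, 1.0]] dict_keys(['frame', 'range_z', 'vfov', 'cx', 'cy', 'T'])
weight_blue [([325, 266, 358, 305], 0.92)]
weight_yellow [([318, 224, 343, 244], 0.96), ([255, 219, 279, 239], 0.85)]
tray [([229, 207, 314, 281], 0.61)]
scale [([270, 272, 396, 366], 0.66)]
tare_top [([277, 295, 294, 307], 0.59)]
black_cup [([360, 243, 395, 281], 0.95)]
small_jar [([337, 155, 360, 207], 0.68)]
```

View pics/top1.png

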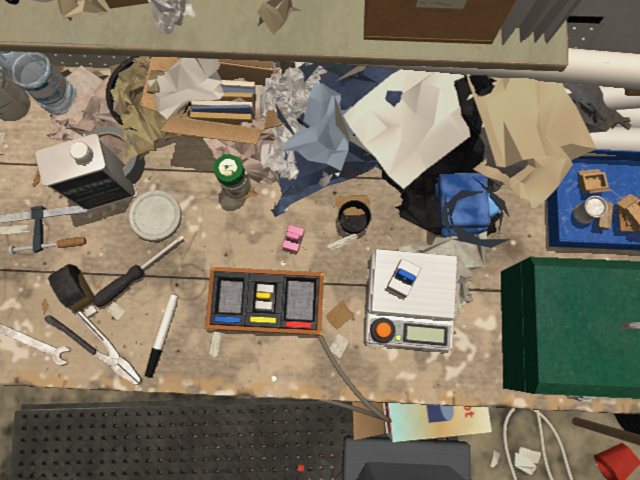

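View pics/scene1.png

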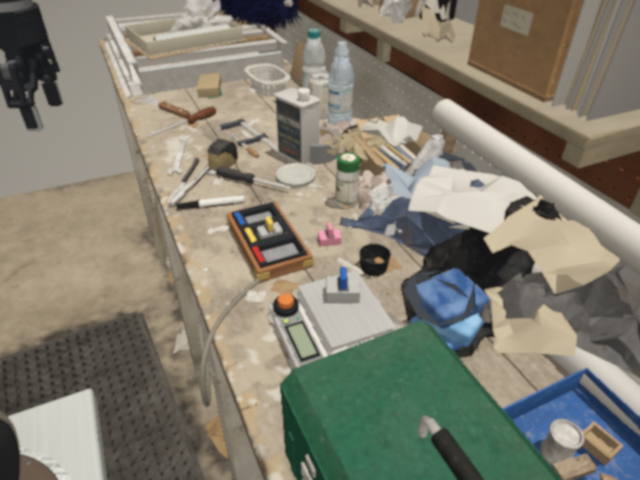

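The top view shows the blue-grip weight on the pan at (405,278) and the orange button at (382,330). The tray's bays, left to right, are blue (229,298), yellow with its weight (264,297) and red (302,300). The pink look-alike is at (293,239). The target bay is the leftmost one, with the blue strip at (227,320). I'll measure these and confirm with an enlarged crop.

```bash
python3 - <<'E'
from h import *
s=dict(np.load('top.npz')); P=world(s); I=s['frame']; hsv=cv2.cvtColor(I,cv2.COLOR_RGB2HSV)
c=cv2.resize(I[240:360,195:475],None,fx=2.8,fy=2.8,interpolation=cv2.INTER_CUBIC); cv2.imwrite('pics/crop1.png',c[...,::-1])
def reg(name,r,lo,hi,zr):
    l,t,R,b=r; m=np.zeros(I.shape[:2],bool); m[t:b,l:R]=True
    m&=cv2.inRange(hsv,np.array(lo),np.array(hi))>0
    m&=(P[...,2]>zr[0])&(P[...,2]<zr[1])
    Q=P[m]; 
    if len(Q)<4: print(name,len(Q)); return
    rr=cv2.minAreaRect((Q[:,:2]*1000).astype(np.float32))
    print(name,len(Q),'med',np.round(np.median(Q,0),4),'z',np.round(np.percentile(Q[:,2],[5,95]),4),'rect mm',np.round(rr[0],1),np.round(rr[1],1),round(rr[2],1))
A=[0,0,0];B=[180,255,255]
reg('weight block top',(380,250,430,305),A,B,(.062,.078))
reg('weight all',(380,250,430,305),A,B,(.056,.12))
reg('grip top',(380,250,430,305),A,B,(.085,.12))
reg('grip blue',(380,250,430,305),[95,120,60],[125,255,255],(.08,.12))
reg('pan',(366,245,462,322),A,B,(.040,.052))
reg('button',(368,316,396,345),[3,150,120],[20,255,255],(.02,.1))
reg('lab blue',(205,310,245,330),[100,120,60],[130,255,255],(.0,.1))
reg('lab yel',(248,312,280,330),[20,120,100],[35,255,255],(.0,.1))
reg('lab red',(280,315,320,332),[0,150,100],[10,255,255],(.0,.1))
reg('tray+inserts',(200,262,330,340),A,B,(.018,.04))
reg('bay blue floor',(212,272,248,318),A,B,(.01,.024))
reg('bay red floor',(284,272,322,322),A,B,(.01,.024))
reg('yellow wt',(250,276,280,314),A,B,(.045,.08))
reg('jar',(205,150,255,215),A,B,(.09,.12))
reg('cup',(335,190,378,240),A,B,(.03,.05))
E
```

```text
weight block top 569 med [0.51   0.1322 0.07  ] z [0.067  0.0731] rect mm [515.  130.8] [33.7 50.9] 64.6
weight all 739 med [0.5117 0.1323 0.0705] z [0.0662 0.0941] rect mm [515.  130.9] [33.8 51. ] 64.4
grip top 135 med [0.5142 0.131  0.0931] z [0.0875 0.0956] rect mm [514.4 131.1] [27.9 10.3] 66.8
grip blue 123 med [0.5136 0.132  0.0929] z [0.0836 0.0955] rect mm [514.1 132. ] [26.4  9.1] 64.9
pan 4414 med [0.5037 0.1021 0.0459] z [0.0433 0.0485] rect mm [501.8 111.6] [130.5 115. ] 87.3
button 188 med [0.4343 0.1603 0.0482] z [0.0437 0.0504] rect mm [434.3 159.7] [22.9 22.1] 42.0
lab blue 144 med [0.4408 0.4055 0.0323] z [0.0295 0.0347] rect mm [440.9 405.7] [41.3  8.4] 88.9
lab yel 150 med [0.4426 0.3488 0.0321] z [0.0298 0.0344] rect mm [442.7 349.6] [40.2  9.1] 89.7
lab red 131 med [0.4374 0.2927 0.0326] z [0.0303 0.035 ] rect mm [437.5 292.9] [38.4  8.2] 89.3
tray+inserts 5601 med [0.4702 0.3507 0.0297] z [0.0189 0.0343] rect mm [474.3 347.9] [185.7 101.2] 89.6
bay blue floor 777 med [0.4798 0.4064 0.017 ] z [0.0143 0.0205] rect mm [484.7 411.1] [64.5 48.7] 3.6
bay red floor 1162 med [0.4792 0.2907 0.0172] z [0.0142 0.0224] rect mm [482.9 288.5] [79.4 60.1] 2.4
yellow wt 85 med [0.4787 0.3485 0.0537] z [0.0496 0.0568] rect mm [479.6 348.4] [10.  21.1] 1.0
jar 727 med [0.6658 0.4081 0.1052] z [0.0955 0.1079] rect mm [667.9 409. ] [43.9 45.6] 9.0
cup 144 med [0.6225 0.2088 0.0331] z [0.0305 0.036 ] rect mm [617.6 208.8] [53.7 54.4] 1.0
```

View pics/crop1.png

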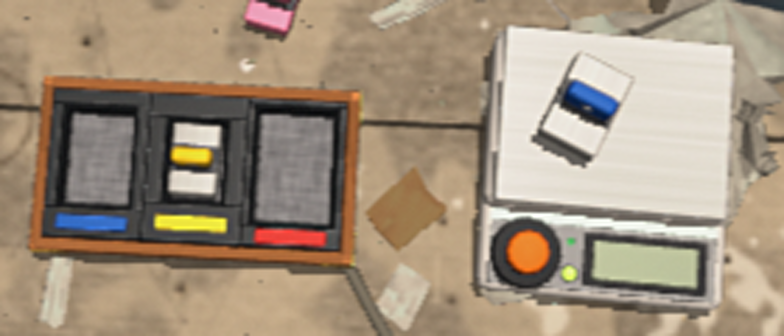

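The crop confirms the weight with the blue plate at crop (583,105) and the blue-labelled empty bay at far left, crop (100,155). The pink item lies outside the tray, so I'll ignore it. The helper below works out rows.

```bash
cat >> h.py <<'E'
from scipy.spatial.transform import Rotation as R
def rows(goal,yaw,n):
    o=bot.get_obs(); p=np.array(o['ee_pos']); r=R.from_euler('xyz',o['ee_rot']); g=R.from_euler('xyz',[np.pi,0,yaw])
    w=(r.inv()*g).as_rotvec(); d=(np.array(goal)-p)/n; out=[]
    for i in range(n):
        ri=r*R.from_rotvec(w*i/n); out.append(np.round(np.r_[ri.inv().apply(d),w/n],4).tolist())
    print('t',round(float(o['t']),2),'p',np.round(p,4),'rpy',np.round(o['ee_rot'],4),'F',np.round(o['contact_force'],1),'w',round(float(o['grip_width']),4))
    for i in range(0,n,8): print(str(out[i:i+8]).replace(' ',''))
E
python3 - <<'E'
from h import *
s=dict(np.load('top.npz')); P=world(s); I=s['frame']; g=I.astype(int)
for n,(l,t,r,b) in {'blue':(210,270,250,318),'red':(284,270,324,322)}.items():
    gray=cv2.cvtColor(I,cv2.COLOR_RGB2GRAY)[t:b,l:r]
    m=(gray>80)&(P[t:b,l:r,2]<.023)
    Q=P[t:b,l:r][m]
    n_,lab,st,_=cv2.connectedComponentsWithStats(m.astype(np.uint8)); k=1+np.argmax(st[1:,4]); Q=P[t:b,l:r][lab==k]
    rr=cv2.minAreaRect((Q[:,:2]*1000).astype(np.float32)); print(n,len(Q),rr,np.percentile(Q,[2,98],axis=0).round(4).tolist())
rows([.5145,.1315,.17],np.radians(65.1),16)
E
```

```text
blue 685 ((478.2291259765625, 405.7735595703125), (50.57448959350586, 36.51698303222656), 0.6107943058013916) [[0.4541, 0.3884, 0.0136], [0.5022, 0.423, 0.0203]]
red 988 ((477.6220703125, 292.5603332519531), (42.505149841308594, 61.43520736694336), 89.42904663085938) [[0.4481, 0.2721, 0.0138], [0.5067, 0.3129, 0.0201]]
t 0.8 p [0.1774 0.4941 0.2066] rpy [ 3.1416 -0.      2.7968] F [0.4 0.  0.5] w 0.0855
[[-0.0275,-0.0142,0.0023,-0.0,-0.0,0.1038],[-0.0288,-0.0113,0.0023,-0.0,-0.0,0.1038],[-0.0298,-0.0082,0.0023,-0.0,-0.0,0.1038],[-0.0305,-0.0051,0.0023,-0.0,-0.0,0.1038],[-0.0309,-0.0019,0.0023,-0.0,-0.0,0.1038],[-0.0309,0.0013,0.0023,-0.0,-0.0,0.1038],[-0.0306,0.0045,0.0023,-0.0,-0.0,0.1038],[-0.03,0.0076,0.0023,-0.0,-0.0,0.1038]]
[[-0.029,0.0107,0.0023,-0.0,-0.0,0.1038],[-0.0278,0.0137,0.0023,-0.0,-0.0,0.1038],[-0.0262,0.0165,0.0023,-0.0,-0.0,0.1038],[-0.0244,0.0191,0.0023,-0.0,-0.0,0.1038],[-0.0222,0.0215,0.0023,-0.0,-0.0,0.1038],[-0.0199,0.0237,0.0023,-0.0,-0.0,0.1038],[-0.0173,0.0256,0.0023,-0.0,-0.0,0.1038],[-0.0146,0.0273,0.0023,-0.0,-0.0,0.1038]]
```

Request:
{"method": "step_arm", "body": {
  "series": [
    [-0.0275,-0.0142,0.0023,0,0,0.1038],
    [-0.0288,-0.0113,0.0023,0,0,0.1038],
    [-0.0298,-0.0082,0.0023,0,0,0.1038],
    [-0.0305,-0.0051,0.0023,0,0,0.1038],
    [-0.0309,-0.0019,0.0023,0,0,0.1038],
    [-0.0309,0.0013,0.0023,0,0,0.1038],
    [-0.0306,0.0045,0.0023,0,0,0.1038],
    [-0.03,0.0076,0.0023,0,0,0.1038]
  ],
  "grip": 0.045,
  "newtons": 40
}}

```text
t: 1.47
ee_pos: [0.3468, 0.3087, 0.1871]
ee_rot: [3.14, -0.003, 1.941]
contact_force: [1.0, -0.7, -0.7]
grip_width: 0.0448
```

Request:
{"method": "step_arm", "body": {
  "series": [
    [-0.029,0.0107,0.0023,0,0,0.1038],
    [-0.0278,0.0137,0.0023,0,0,0.1038],
    [-0.0262,0.0165,0.0023,0,0,0.1038],
    [-0.0244,0.0191,0.0023,0,0,0.1038],
    [-0.0222,0.0215,0.0023,0,0,0.1038],
    [-0.0199,0.0237,0.0023,0,0,0.1038],
    [-0.0173,0.0256,0.0023,0,0,0.1038],
    [-0.0146,0.0273,0.0023,0,0,0.1038]
  ]
}}

```text
t: 2.13
ee_pos: [0.5142, 0.1092, 0.1687]
ee_rot: [3.141, -0.007, 1.067]
contact_force: [0.2, 0.9, -0.6]
grip_width: 0.0449
```

```bash
python3 -c "
from h import *
rows([.5145,.1315,.13],np.radians(65.1),6)"
```

```text
t 2.13 p [0.5142 0.1092 0.1687] rpy [ 3.1406 -0.0065  1.0672] F [ 0.2  0.9 -0.6] w 0.0449
[[0.0032,-0.0018,0.0065,0.0002,-0.0011,-0.0115],[0.0033,-0.0017,0.0065,0.0002,-0.0011,-0.0115],[0.0033,-0.0017,0.0065,0.0002,-0.0011,-0.0115],[0.0033,-0.0016,0.0065,0.0002,-0.0011,-0.0115],[0.0033,-0.0016,0.0065,0.0002,-0.0011,-0.0115],[0.0034,-0.0016,0.0065,0.0002,-0.0011,-0.0115]]
```

Request:
{"method": "step_arm", "body": {
  "series": [
    [0.0033,-0.0017,0.0065,0,-0.0011,-0.0115],
    [0.0033,-0.0017,0.0065,0,-0.0011,-0.0115],
    [0.0033,-0.0017,0.0065,0,-0.0011,-0.0115],
    [0.0033,-0.0016,0.0065,0,-0.0011,-0.0115],
    [0.0033,-0.0016,0.0065,0,-0.0011,-0.0115],
    [0.0034,-0.0016,0.0065,0,-0.0011,-0.0115],
    [0,0,0,0,0,0]
  ]
}}

```text
t: 2.72
ee_pos: [0.5161, 0.1308, 0.1253]
ee_rot: [3.141, 0.002, 1.137]
contact_force: [-0.4, -0.7, -0.0]
grip_width: 0.0446
```

```bash
python3 - <<'E'
from h import *
a=snap('top')['frame'][200:360,330:500]; b=snap('scene')['frame'][200:340,250:420]
c=np.hstack([cv2.resize(x,(400,400),interpolation=cv2.INTER_CUBIC) for x in (a,b)])
cv2.imwrite('pics/pre.png',c[...,::-1]); rows([.5145,.1315,.0745],np.radians(65.1),8)
E
```

```text
t 2.82 p [0.5166 0.1303 0.1266] rpy [3.1395e+00 1.3000e-03 1.1353e+00] F [-0.4 -0.2 -0.4] w 0.0448
[[0.0,-0.0003,0.0065,0.0003,0.0002,-0.0001],[0.0,-0.0003,0.0065,0.0003,0.0002,-0.0001],[0.0,-0.0003,0.0065,0.0003,0.0002,-0.0001],[0.0,-0.0003,0.0065,0.0003,0.0002,-0.0001],[0.0,-0.0003,0.0065,0.0003,0.0002,-0.0001],[0.0,-0.0003,0.0065,0.0003,0.0002,-0.0001],[0.0,-0.0003,0.0065,0.0003,0.0002,-0.0001],[0.0,-0.0003,0.0065,0.0003,0.0002,-0.0001]]
```

View pics/pre.png

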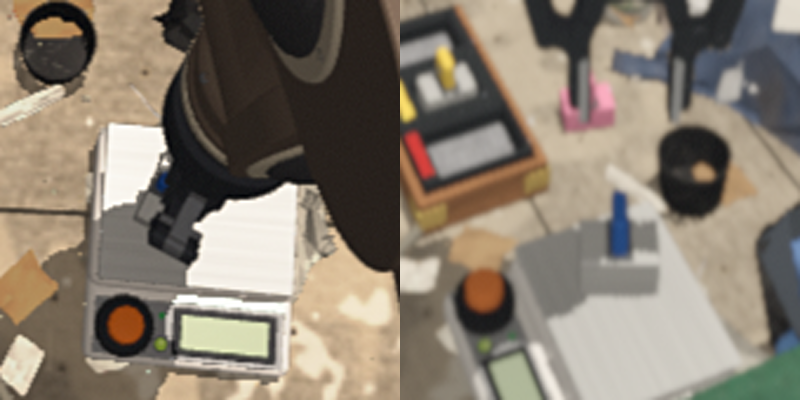

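The gripper is above the weight, with its fingers (right crop, 585 and 680) on either side of the blue plate (620). Descending.

Request:
{"method": "step_arm", "body": {
  "series": [
    [0,-0.0008,0.008,0,0,0],
    [0,-0.0008,0.008,0,0,0],
    [0,-0.0008,0.008,0,0,0],
    [0,0,0.008,0,0,0],
    [0,0,0.008,0,0,0],
    [0,0,0.006,0,0,0],
    [0,0,0,0,0,0]
  ]
}}

```text
t: 3.4
ee_pos: [0.5143, 0.1316, 0.0767]
ee_rot: [3.138, 0.0, 1.136]
contact_force: [0.7, -0.3, -0.5]
grip_width: 0.045
```

```bash
python3 - <<'E'
from h import *
a=snap('top')['frame'][250:330,370:450]; b=snap('scene')['frame'][225:325,290:390]
c=np.hstack([cv2.resize(x,(400,400),interpolation=cv2.INTER_CUBIC) for x in (a,b)])
cv2.imwrite('pics/pre2.png',c[...,::-1]); rows([.5145,.1315,.0745],np.radians(65.1),2)
E
```

```text
t 3.5 p [0.5148 0.1317 0.0779] rpy [ 3.1369e+00 -4.0000e-04  1.1360e+00] F [-0.5  0.7  0. ] w 0.0448
[[-0.0002,-0.0001,0.0017,0.0023,-0.0002,-0.0001],[-0.0002,-0.0001,0.0017,0.0023,-0.0002,-0.0001]]
```

View pics/pre2.png

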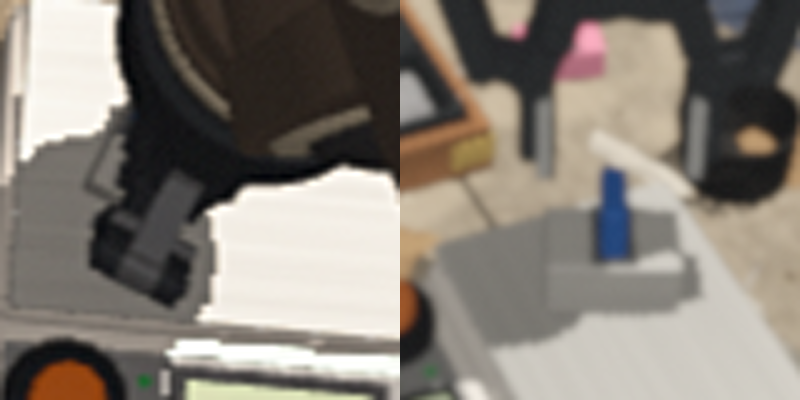

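The scene crop shows the fingertips at about row 170, level with the plate top rather than beside it. I'll check this with the depth data.

```bash
python3 - <<'E'
from h import *
s=dict(np.load('scene.npz')); P=world(s)
for u,v in [(325,266),(325,260),(325,255),(324,250),(365,268),(365,264),(365,258),(365,250),(343,268),(343,272),(343,280),(333,285),(360,285)]:
    print(u,v,P[v,u].round(4),s['frame'][v,u])
Tf=np.linalg.inv(s['T']); f=240/np.tan(np.radians(s['vfov'])/2)
def proj(p):
    c=Tf[:3,:3]@p+Tf[:3,3]; return np.round([s['cx']+f*c[0]/-c[2], s['cy']-f*c[1]/-c[2]],1)
t=np.array([.5148,.1317,.0779])
d=np.array([.906,-.423,0])
for z in (.078,.086,.09): print(z,[proj(t+np.array([0,0,z-.0779])+k*d*.0225) for k in(-1,1)])
print('plate top',proj(np.array([.5145,.1315,.0945])))
E
```

```text
325 266 [0.4859 0.1327 0.1119] [135 133 128]
325 260 [0.4857 0.1328 0.123 ] [127 125 122]
325 255 [0.4851 0.1317 0.1332] [127 126 122]
324 250 [0.4835 0.1317 0.1427] [85 85 82]
365 268 [0.5367 0.1081 0.1092] [88 87 84]
365 264 [0.5365 0.1086 0.1164] [107 107 103]
365 258 [0.5359 0.1089 0.1274] [116 115 112]
365 250 [0.5359 0.1106 0.1405] [104 104 101]
343 268 [0.5175 0.1374 0.0926] [ 51  73 118]
343 272 [0.5133 0.1293 0.093 ] [ 36  66 117]
343 280 [0.5076 0.1178 0.0893] [ 40  73 127]
333 285 [0.5    0.1336 0.0688] [126 124 118]
360 285 [0.5489 0.1375 0.046 ] [184 181 172]
0.078 [array([327.4, 278.3]), array([358.1, 278.4])]
0.086 [array([327.5, 274.2]), array([358.4, 274.4])]
0.09 [array([327.6, 272.2]), array([358.5, 272.3])]
plate top [343.  270.1]
```

```bash
python3 - <<'E'
from h import *
t=np.array([.5148,.1317,0]); d=np.array([.906,-.423,0]); e=np.array([.423,.906,0])
for n in('scene','top'):
    s=dict(np.load(n+'.npz')); P=world(s)-t
    a=P@d; b=P@e; z=P[...,2]
    for lo,hi in((-.06,-.018),(.018,.06)):
        m=(a>lo)&(a<hi)&(abs(b)<.02)&(z>.076)&(z<.2)
        for q in np.arange(.076,.15,.008):
            k=m&(z>=q)&(z<q+.008)
            if k.sum()>2: print(n,lo,round(q,3),k.sum(),'a',np.percentile(a[k],[5,95]).round(3),'b',np.percentile(b[k],[5,95]).round(3))
E
```

```text
scene -0.06 0.1 5 a [-0.026 -0.023] b [-0.012 -0.01 ]
scene -0.06 0.108 33 a [-0.033 -0.022] b [-0.012 -0.007]
scene -0.06 0.116 40 a [-0.034 -0.023] b [-0.012 -0.006]
scene -0.06 0.124 38 a [-0.034 -0.022] b [-0.013 -0.006]
scene -0.06 0.132 43 a [-0.034 -0.021] b [-0.012 -0.006]
scene -0.06 0.14 46 a [-0.04  -0.023] b [-0.014 -0.006]
scene -0.06 0.148 136 a [-0.05  -0.024] b [-0.014  0.005]
scene 0.018 0.1 11 a [0.024 0.029] b [-0.011  0.001]
scene 0.018 0.108 44 a [0.024 0.036] b [-0.013  0.006]
scene 0.018 0.116 50 a [0.024 0.036] b [-0.012  0.002]
scene 0.018 0.124 43 a [0.024 0.036] b [-0.012 -0.003]
scene 0.018 0.132 49 a [0.024 0.037] b [-0.012  0.003]
scene 0.018 0.14 50 a [0.024 0.043] b [-0.014  0.001]
scene 0.018 0.148 130 a [0.025 0.053] b [-0.014  0.003]
top -0.06 0.148 43 a [-0.047 -0.029] b [-0.011  0.014]
```

Request:
{"method": "step_arm", "body": {
  "series": [
    [0,0,0,0,0,0],
    [0,0,0,0,0,0],
    [0,0,0,0,0,0],
    [0,0,0,0,0,0]
  ],
  "grip": 0.02
}}

```text
t: 3.83
ee_pos: [0.516, 0.1318, 0.0793]
ee_rot: [3.135, -0.002, 1.136]
contact_force: [0.1, -0.3, 0.1]
grip_width: 0.0198
```

```bash
python3 - <<'E'
from h import *
rows([.5145,.1315,.0745],np.radians(65.1),1)
t=np.array([.5148,.1317,0]); d=np.array([.906,-.423,0]); e=np.array([.423,.906,0])
s=snap('scene'); P=world(s)-t
a=P@d; b=P@e; z=P[...,2]
for lo,hi in((-.06,-.007),(.007,.06)):
        m=(a>lo)&(a<hi)&(abs(b)<.02)&(z>.073)&(z<.2)
        for q in np.arange(.073,.15,.008):
            k=m&(z>=q)&(z<q+.008)
            if k.sum()>2: print(lo,round(q,3),k.sum(),'a',np.percentile(a[k],[5,95]).round(3),'b',np.percentile(b[k],[5,95]).round(3))
E
```

```text
t 3.83 p [0.516  0.1318 0.0793] rpy [ 3.1351e+00 -2.0000e-03  1.1356e+00] F [ 0.1 -0.3  0.1] w 0.0198
[[-0.0009,-0.0012,0.0048,0.0065,-0.002,-0.0006]]
-0.06 0.105 31 a [-0.018 -0.008] b [-0.012 -0.006]
-0.06 0.113 43 a [-0.021 -0.008] b [-0.011 -0.005]
-0.06 0.121 42 a [-0.021 -0.009] b [-0.012 -0.006]
-0.06 0.129 45 a [-0.021 -0.009] b [-0.012 -0.004]
-0.06 0.137 35 a [-0.023 -0.009] b [-0.013 -0.005]
-0.06 0.145 86 a [-0.037 -0.011] b [-0.014 -0.006]
0.007 0.097 4 a [0.013 0.017] b [-0.009  0.004]
0.007 0.105 34 a [0.012 0.023] b [-0.012  0.006]
0.007 0.113 44 a [0.013 0.026] b [-0.011 -0.005]
0.007 0.121 42 a [0.012 0.025] b [-0.011 -0.005]
0.007 0.129 49 a [0.012 0.025] b [-0.011  0.   ]
0.007 0.137 50 a [0.013 0.027] b [-0.012  0.009]
0.007 0.145 81 a [0.015 0.041] b [-0.013 -0.006]
```

The depth data at two openings put the real tips about 25 mm higher than the reported TCP implies. I'll trust the camera, go down in small stages and watch the force and depth.

Request:
{"method": "step_arm", "body": {
  "series": [
    [0,-0.001,0.006,0,0,0],
    [0,-0.001,0.006,0,0,0],
    [0,0,0.006,0,0,0],
    [0,0,0,0,0,0]
  ],
  "grip": 0.032
}}

```text
t: 4.22
ee_pos: [0.5146, 0.1329, 0.0602]
ee_rot: [3.134, -0.003, 1.136]
contact_force: [-0.2, -0.1, -0.4]
grip_width: 0.0319
```

```bash
cat >> h.py <<'E'
def tips(t,yw,pl=.01):
    t=np.array([t[0],t[1],0]); c,n=np.cos(yw),np.sin(yw); d=np.array([n,-c,0]); e=np.array([c,n,0])
    s=snap('scene'); P=world(s)-t; a=P@d; b=P@e; z=P[...,2]
    for lo,hi in((-.035,-pl),(pl,.035)):
        m=(a>lo)&(a<hi)&(abs(b)<.02)&(z>.073)&(z<.14)
        print('tip z',np.percentile(z[m],[1,3,10]).round(4),'a',np.percentile(a[m],[3,50,97]).round(4),'b',np.percentile(b[m],[3,50,97]).round(4))
    return s
E
python3 - <<'E'
from h import *
rows([.5145,.1315,.049],np.radians(65.1),1)
s=tips((.5145,.1315),1.136)
cv2.imwrite('pics/s3.png',cv2.resize(s['frame'][225:325,290:390],(500,500),interpolation=cv2.INTER_CUBIC)[...,::-1])
E
```

```text
t 4.22 p [0.5146 0.1329 0.0602] rpy [ 3.1338e+00 -3.0000e-03  1.1357e+00] F [-0.2 -0.1 -0.4] w 0.0319
[[-0.0014,0.0004,0.0112,0.0078,-0.003,-0.0005]]
tip z [0.0882 0.0902 0.0957] a [-0.0336 -0.0236 -0.0162] b [-0.0122 -0.0082  0.0071]
tip z [0.0883 0.0908 0.0961] a [0.0168 0.0235 0.034 ] b [-0.0121 -0.0083  0.0074]
```

View pics/s3.png

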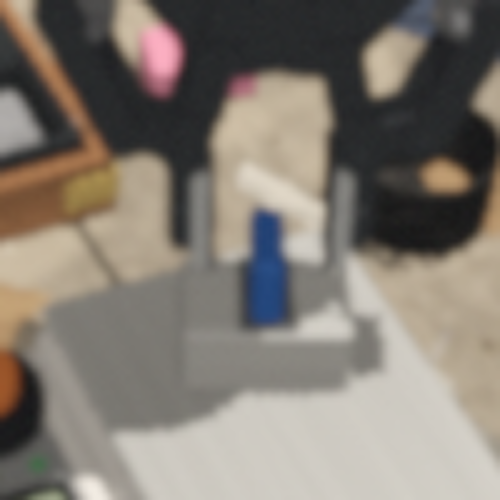

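The tips are centred either side of the plate, at about z = 0.088. I'll go 13 mm lower and straighten the small tilt.

Request:
{"method": "step_arm", "body": {
  "series": [
    [-0.0007,0,0.0045,0.004,-0.0015,0],
    [-0.0007,0,0.0045,0.004,-0.0015,0],
    [0,0,0.004,0,0,0],
    [0,0,0,0,0,0]
  ]
}}

```text
t: 4.6
ee_pos: [0.5141, 0.1315, 0.0461]
ee_rot: [-3.14, 0.0, 1.136]
contact_force: [-0.7, -0.0, 0.0]
grip_width: 0.0321
```

```bash
python3 - <<'E'
from h import *
rows([.5145,.1315,.047],np.radians(65.1),1)
s=tips((.5145,.1315),1.136)
E
```

```text
t 4.6 p [0.5141 0.1315 0.0461] rpy [-3.1405e+00  3.0000e-04  1.1358e+00] F [-0.7 -0.   0. ] w 0.0321
[[0.0002,0.0004,-0.0009,-0.0011,0.0003,-0.0005]]
tip z [0.076  0.078  0.0846] a [-0.0349 -0.0233 -0.0148] b [-0.0171 -0.0105  0.007 ]
tip z [0.0745 0.0765 0.0827] a [0.0173 0.0235 0.0338] b [-0.0173 -0.0108  0.0061]
```

Request:
{"method": "step_arm", "body": {
  "series": [
    [0,0,0,0,0,0],
    [0,0,0,0,0,0],
    [0,0,0,0,0,0],
    [0,0,0,0,0,0],
    [0,0,0,0,0,0]
  ],
  "grip": 0,
  "newtons": 60
}}

```text
t: 5.07
ee_pos: [0.5142, 0.1315, 0.0465]
ee_rot: [-3.141, 0.0, 1.136]
contact_force: [0.1, -0.6, -1.0]
grip_width: 0.0085
```

Request:
{"method": "step_arm", "body": {
  "series": [
    [0,0,-0.005,0,0,0],
    [0,0,-0.01,0,0,0],
    [0,0,-0.02,0,0,0],
    [0,0,-0.02,0,0,0],
    [0,0,-0.015,0,0,0],
    [0,0,0,0,0,0]
  ]
}}

```text
t: 5.57
ee_pos: [0.5121, 0.1311, 0.1203]
ee_rot: [-3.137, 0.003, 1.136]
contact_force: [0.5, 0.1, -1.3]
grip_width: 0.0087
```

```bash
python3 - <<'E'
from h import *
s=snap('scene'); cv2.imwrite('pics/s4.png',cv2.resize(s['frame'][190:330,260:400],(560,560),interpolation=cv2.INTER_CUBIC)[...,::-1])
rows([.478,.4055,.13],np.radians(89.5),14)
E
```

```text
t 5.62 p [0.5118 0.131  0.1189] rpy [-3.136   0.0039  1.1358] F [ 0.1 -0.4 -2.8] w 0.0086
[[0.0168,-0.0105,-0.0008,-0.0004,0.0002,-0.0305],[0.0171,-0.0099,-0.0008,-0.0004,0.0002,-0.0305],[0.0174,-0.0094,-0.0008,-0.0004,0.0002,-0.0305],[0.0176,-0.0089,-0.0008,-0.0004,0.0002,-0.0305],[0.0179,-0.0083,-0.0008,-0.0004,0.0002,-0.0305],[0.0182,-0.0078,-0.0008,-0.0004,0.0002,-0.0305],[0.0184,-0.0072,-0.0008,-0.0004,0.0002,-0.0305],[0.0186,-0.0067,-0.0008,-0.0004,0.0002,-0.0305]]
[[0.0188,-0.0061,-0.0008,-0.0004,0.0002,-0.0305],[0.019,-0.0055,-0.0008,-0.0004,0.0002,-0.0305],[0.0191,-0.0049,-0.0008,-0.0004,0.0002,-0.0305],[0.0193,-0.0044,-0.0008,-0.0004,0.0002,-0.0305],[0.0194,-0.0038,-0.0008,-0.0004,0.0002,-0.0305],[0.0195,-0.0032,-0.0008,-0.0004,0.0002,-0.0305]]
```

View pics/s4.png

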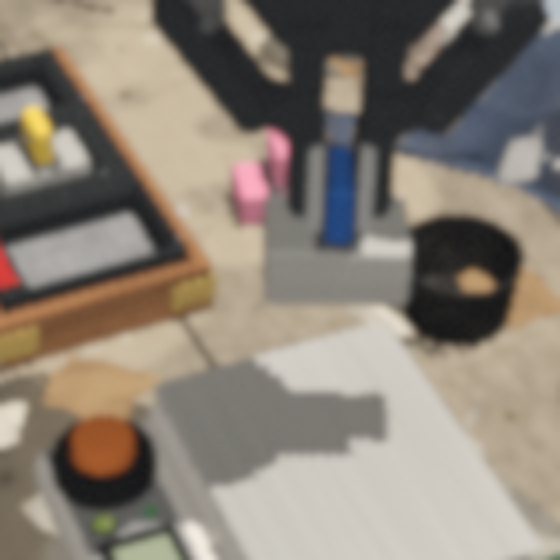

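The weight is lifted, level, and firmly held (width 8.6 mm). At the grasp, the TCP reading equalled the weight's underside height. Moving over the blue bay.

Request:
{"method": "step_arm", "body": {
  "series": [
    [0.0168,-0.0105,-0.001,0,0,-0.0305],
    [0.0171,-0.0099,-0.001,0,0,-0.0305],
    [0.0174,-0.0094,-0.001,0,0,-0.0305],
    [0.0176,-0.0089,-0.001,0,0,-0.0305],
    [0.0179,-0.0083,-0.001,0,0,-0.0305],
    [0.0182,-0.0078,-0.001,0,0,-0.0305],
    [0.0184,-0.0072,-0.001,0,0,-0.0305],
    [0.0186,-0.0067,-0.001,0,0,-0.0305]
  ]
}}

```text
t: 6.28
ee_pos: [0.489, 0.2889, 0.1202]
ee_rot: [-3.129, 0.009, 1.383]
contact_force: [0.5, -0.1, -3.4]
grip_width: 0.0088
```

Request:
{"method": "step_arm", "body": {
  "series": [
    [0.0188,-0.0061,-0.001,0,0,-0.0305],
    [0.019,-0.0055,-0.001,0,0,-0.0305],
    [0.0191,-0.0049,-0.001,0,0,-0.0305],
    [0.0193,-0.0044,-0.001,0,0,-0.0305],
    [0.0194,-0.0038,-0.001,0,0,-0.0305],
    [0.0195,-0.0032,-0.001,0,0,-0.0305],
    [0,0,0,0,0,0]
  ]
}}

```text
t: 6.87
ee_pos: [0.4682, 0.4134, 0.1162]
ee_rot: [-3.118, 0.012, 1.58]
contact_force: [0.1, -0.6, -3.6]
grip_width: 0.0091
```

```bash
python3 - <<'E'
from h import *
rows([.4785,.4055,.065],np.radians(89.5),6)
E
```

```text
t 6.87 p [0.4682 0.4134 0.1162] rpy [-3.1178  0.0122  1.5802] F [ 0.1 -0.6 -3.6] w 0.0091
[[-0.0012,0.0019,0.0085,-0.0039,0.0021,0.003],[-0.0012,0.0019,0.0085,-0.0039,0.0021,0.003],[-0.0013,0.0018,0.0085,-0.0039,0.0021,0.003],[-0.0013,0.0018,0.0085,-0.0039,0.0021,0.003],[-0.0013,0.0018,0.0085,-0.0039,0.0021,0.003],[-0.0013,0.0018,0.0085,-0.0039,0.0021,0.003]]
```

Request:
{"method": "step_arm", "body": {
  "series": [
    [-0.0013,0.0018,0.0065,-0.004,0.002,0.003],
    [-0.0013,0.0018,0.0065,-0.004,0.002,0.003],
    [-0.0013,0.0018,0.0065,-0.004,0.002,0.003],
    [-0.0013,0.0018,0.0065,-0.004,0.002,0.003],
    [-0.0013,0.0018,0.0065,-0.004,0.002,0.003],
    [-0.0013,0.0018,0.0065,-0.004,0.002,0.003],
    [0,0,0,0,0,0]
  ]
}}

```text
t: 7.45
ee_pos: [0.4779, 0.4, 0.0683]
ee_rot: [-3.139, 0.005, 1.557]
contact_force: [0.0, -0.7, -2.6]
grip_width: 0.0082
```

```bash
python3 - <<'E'
from h import *
rows([.4785,.4055,.05],np.radians(89.5),4)
s=snap('scene'); S=s['frame'][160:290,215:345]
t=snap('top'); T_=t['frame'][240:350,190:340]
cv2.imwrite('pics/s5.png',np.hstack([cv2.resize(S,(400,400),interpolation=3),cv2.resize(T_,(400,400),interpolation=3)])[...,::-1])
E
```

```text
t 7.45 p [0.4779 0.4    0.0683] rpy [-3.1395  0.0054  1.557 ] F [ 0.  -0.7 -2.6] w 0.0082
[[0.0014,0.0001,0.0046,-0.0005,0.0013,-0.0013],[0.0014,0.0001,0.0046,-0.0005,0.0013,-0.0013],[0.0014,0.0001,0.0046,-0.0005,0.0013,-0.0013],[0.0014,0.0001,0.0046,-0.0005,0.0013,-0.0013]]
```

View pics/s5.png

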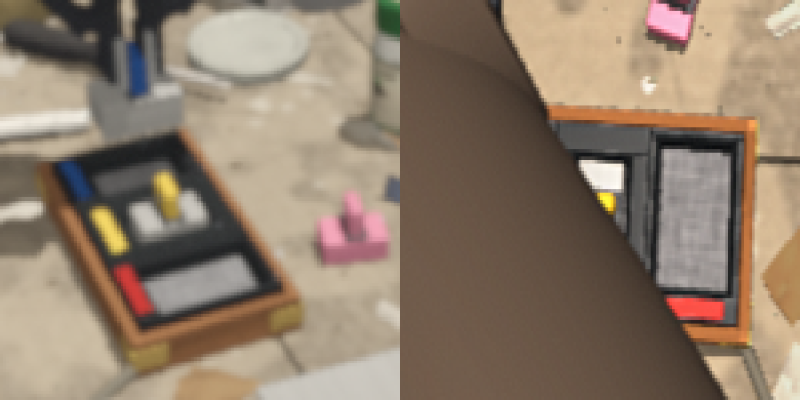

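The weight is held over the blue bay; only the scene camera sees it, at left crop (135,105), with the bay at (140,175). I'll measure the offset by depth.

```bash
python3 - <<'E'
from h import *
s=dict(np.load('scene.npz')); P=world(s); x,y,z=P[...,0],P[...,1],P[...,2]; I=s['frame']; hsv=cv2.cvtColor(I,cv2.COLOR_RGB2HSV)
m=(abs(x-.478)<.05)&(abs(y-.4)<.035)&(z>.055)&(z<.092)
Q=P[m]; print('wt',len(Q),np.percentile(Q,[1,5,50,95,99],axis=0).round(4).tolist())
f=m&(z<.085); Q=P[f]; print('front face',np.percentile(Q,[2,50,98],axis=0).round(4).tolist()); A=np.c_[Q[:,0],Q[:,2],np.ones(len(Q))]; print('y=ax+bz+c',np.linalg.lstsq(A,Q[:,1],rcond=None)[0].round(4))
def col(n,lo,hi,zr,xr,yr):
    k=(cv2.inRange(hsv,np.array(lo),np.array(hi))>0)&(z>zr[0])&(z<zr[1])&(x>xr[0])&(x<xr[1])&(y>yr[0])&(y<yr[1])
    Q=P[k]; r=cv2.minAreaRect((Q[:,:2]*1000).astype(np.float32)); print(n,len(Q),r)
col('yel plate top',[20,90,80],[38,255,255],(.048,.065),(.46,.5),(.33,.37))
col('lab yel',[20,90,80],[38,255,255],(.026,.038),(.42,.46),(.31,.39))
col('lab blue',[95,90,50],[130,255,255],(.026,.038),(.42,.46),(.37,.44))
col('lab red',[0,110,80],[10,255,255],(.026,.038),(.42,.46),(.26,.33))
col('blue plate',[95,90,50],[130,255,255],(.09,.13),(.44,.52),(.36,.45))
# red bay floor/blue bay floor
g=cv2.cvtColor(I,cv2.COLOR_RGB2GRAY)
for n,yr in(('red',(.26,.325)),('blue',(.375,.44))):
    k=(z<.0225)&(z>.01)&(x>.435)&(x<.525)&(y>yr[0])&(y<yr[1])&(g>50); Q=P[k]; print(n,len(Q),np.percentile(Q,[3,97],axis=0).round(4).tolist())
E
```

```text
wt 477 [[0.4538, 0.3778, 0.0681], [0.4544, 0.3786, 0.0691], [0.4734, 0.3817, 0.0844], [0.5005, 0.4065, 0.0916], [0.5028, 0.4121, 0.0919]]
front face [[0.4539, 0.3781, 0.0681], [0.474, 0.3808, 0.0767], [0.5013, 0.4079, 0.0845]]
y=ax+bz+c [-0.2054  0.02    0.4788]
yel plate top 46 ((478.1158142089844, 345.73638916015625), (22.012920379638672, 8.532050132751465), 87.0199966430664)
lab yel 129 ((442.13958740234375, 348.6172790527344), (49.70909118652344, 14.822220802307129), 88.87393188476562)
lab blue 89 ((440.2934265136719, 404.4004211425781), (44.262176513671875, 12.933711051940918), 88.85845947265625)
lab red 123 ((437.55218505859375, 291.84490966796875), (45.7359733581543, 12.726818084716797), 89.30672454833984)
blue plate 76 ((478.9322204589844, 393.16107177734375), (24.650634765625, 8.559459686279297), 82.2606430053711)
red 461 [[0.4505, 0.281, 0.0139], [0.5091, 0.3136, 0.021]]
blue 187 [[0.4564, 0.4015, 0.0137], [0.5044, 0.4236, 0.0181]]
```

```bash
python3 - <<'E'
from h import *
s=dict(np.load('scene.npz')); P=world(s); x,y,z=P[...,0],P[...,1],P[...,2]
Q=P[(abs(x-.478)<.022)&(y<.392)&(y>.36)&(z>.070)&(z<.086)]
p=np.polyfit(Q[:,0],Q[:,1],1); r=Q[:,1]-np.polyval(p,Q[:,0]); Q=Q[abs(r)<.003]; p=np.polyfit(Q[:,0],Q[:,1],1); print(len(Q),p,'y mid',np.polyval(p,.478),'yaw',np.degrees(np.arctan(p[0])))
t=dict(np.load('top.npz'))
E
```

```text
173 [-0.01574408  0.38792492] y mid 0.3803992509059947 yaw -0.9019945506565198
```

Request:
{"method": "step_arm", "body": {
  "series": [
    [0.002,0,0.004,0,0.0015,0],
    [0.002,0,0.004,0,0.0015,0],
    [0.0018,0,0.004,0,0.0015,0],
    [0,0,0.004,0,0,0],
    [0,0,0,0,0,0]
  ]
}}

```text
t: 7.97
ee_pos: [0.4794, 0.4084, 0.0542]
ee_rot: [3.14, -0.003, 1.558]
contact_force: [-0.3, 1.4, -3.7]
grip_width: 0.0088
```

```bash
python3 - <<'E'
from h import *
rows([.478,.4056,.040],np.radians(89.6),2)
s=snap('scene');P=world(s); x,y,z=P[...,0],P[...,1],P[...,2]
Q=P[(abs(x-.478)<.022)&(y<.398)&(y>.37)&(z>.056)&(z<.07)]
p=np.polyfit(Q[:,0],Q[:,1],1); r=Q[:,1]-np.polyval(p,Q[:,0]); Q=Q[abs(r)<.003]; p=np.polyfit(Q[:,0],Q[:,1],1); print(len(Q),p,'y mid',np.polyval(p,.478),'yaw',np.degrees(np.arctan(p[0])))
E
```

```text
t 7.97 p [0.4794 0.4084 0.0542] rpy [ 3.1403 -0.0035  1.5576] F [-0.3  1.4 -3.7] w 0.0088
[[-0.0014,-0.0007,0.0071,0.0007,-0.0017,-0.0031],[-0.0014,-0.0007,0.0071,0.0007,-0.0017,-0.0031]]
143 [-0.01910366  0.39802319] y mid 0.3888916387036855 yaw -1.0944259775101077
```

Request:
{"method": "step_arm", "body": {
  "series": [
    [-0.0012,-0.0006,0.005,0,-0.001,0],
    [-0.001,-0.0006,0.005,0,-0.001,0],
    [0,0,0.005,0,0,0],
    [0,0,0,0,0,0]
  ]
}}

```text
t: 8.35
ee_pos: [0.4782, 0.4064, 0.0383]
ee_rot: [3.14, -0.002, 1.558]
contact_force: [0.4, 0.2, -2.7]
grip_width: 0.0086
```

```bash
python3 - <<'E'
from h import *
rows([.478,.4058,.017],np.radians(89.5),6)
s=snap('scene');P=world(s); x,y,z=P[...,0],P[...,1],P[...,2]
Q=P[(abs(x-.478)<.022)&(y<.396)&(y>.37)&(z>.042)&(z<.056)]
p=np.polyfit(Q[:,0],Q[:,1],1); r=Q[:,1]-np.polyval(p,Q[:,0]); Q=Q[abs(r)<.003]; p=np.polyfit(Q[:,0],Q[:,1],1); print(len(Q),p,'y mid',np.polyval(p,.478),'yaw',np.degrees(np.arctan(p[0])))
Q=P[(abs(x-.478)<.04)&(y<.41)&(y>.38)&(z>.042)&(z<.056)]; print(np.percentile(Q[:,0],[1,99]))
E
```

```text
t 8.35 p [0.4782 0.4064 0.0383] rpy [ 3.1397e+00 -1.7000e-03  1.5581e+00] F [ 0.4  0.2 -2.7] w 0.0086
[[-0.0001,-0.0,0.0036,0.0003,-0.0003,-0.0007],[-0.0001,-0.0,0.0036,0.0003,-0.0003,-0.0007],[-0.0001,-0.0,0.0036,0.0003,-0.0003,-0.0007],[-0.0001,-0.0,0.0036,0.0003,-0.0003,-0.0007],[-0.0001,-0.0,0.0036,0.0003,-0.0003,-0.0007],[-0.0001,-0.0,0.0036,0.0003,-0.0003,-0.0007]]
139 [-0.00947148  0.39136423] y mid 0.386836866893472 yaw -0.5426595820344801
[0.45404729 0.50281744]
```

Request:
{"method": "step_arm", "body": {
  "series": [
    [0,0,0.004,0,0,0],
    [0,0,0.004,0,0,0],
    [0,0,0.004,0,0,0],
    [0,0,0,0,0,0]
  ]
}}

```text
t: 8.73
ee_pos: [0.4785, 0.4066, 0.0259]
ee_rot: [3.139, -0.002, 1.558]
contact_force: [0.1, 0.0, -2.7]
grip_width: 0.0088
```

Request:
{"method": "step_arm", "body": {
  "series": [
    [0,0,0.003,0,0,0],
    [0,0,0.002,0,0,0],
    [0,0,0,0,0,0]
  ]
}}

```text
t: 8.98
ee_pos: [0.4785, 0.4066, 0.0202]
ee_rot: [3.139, -0.002, 1.558]
contact_force: [0.2, -0.6, -3.5]
grip_width: 0.0089
```

It's going into the bay without contact forces. Lowering gently until it touches the floor.

Request:
{"method": "step_arm", "body": {
  "series": [
    [0,0,0.001,0,0,0],
    [0,0,0.001,0,0,0],
    [0,0,0,0,0,0]
  ]
}}

```text
t: 9.23
ee_pos: [0.4786, 0.4067, 0.0181]
ee_rot: [3.139, -0.002, 1.558]
contact_force: [-0.2, 0.2, -2.6]
grip_width: 0.0084
```

Request:
{"method": "step_arm", "body": {
  "series": [
    [0,0,0.001,0,0,0],
    [0,0,0.001,0,0,0],
    [0,0,0,0,0,0]
  ]
}}

```text
t: 9.48
ee_pos: [0.4789, 0.4069, 0.0172]
ee_rot: [3.138, -0.003, 1.558]
contact_force: [-0.7, -0.6, -3.4]
grip_width: 0.0092
```

Request:
{"method": "step_arm", "body": {
  "series": [
    [0,0,0.0015,0,0,0],
    [0,0,0.001,0,0,0],
    [0,0,0,0,0,0]
  ]
}}

```text
t: 9.73
ee_pos: [0.4788, 0.4071, 0.0172]
ee_rot: [3.137, -0.004, 1.558]
contact_force: [-0.3, -0.6, -3.0]
grip_width: 0.0085
```

Request:
{"method": "step_arm", "body": {
  "series": [
    [0,0,0.0015,0,0,0],
    [0,0,0.001,0,0,0],
    [0,0,0,0,0,0]
  ]
}}

```text
t: 9.98
ee_pos: [0.4789, 0.4073, 0.0172]
ee_rot: [3.136, -0.006, 1.558]
contact_force: [-1.8, -0.0, -2.3]
grip_width: 0.0084
```

```bash
python3 - <<'E'
from h import *
print(bot.get_obs()['contact_force'])
s=snap('scene');P=world(s); x,y,z=P[...,0],P[...,1],P[...,2]
for a,b in((.455,.466),(.490,.501)):
    k=(x>a)&(x<b)&(y>.392)&(y<.42)&(z>.030)&(z<.05); print(k.sum(),np.percentile(z[k],[10,50,90]).round(4))
E
```

```text
[-1.82141857 -0.00998303 -2.25061921]
65 [0.0351 0.039  0.0405]
28 [0.0384 0.0396 0.0485]
```

Request:
{"method": "step_arm", "body": {
  "series": [
    [0,0,0.0015,0,0,0],
    [0,0,0,0,0,0]
  ]
}}

```text
t: 10.2
ee_pos: [0.4789, 0.4075, 0.0172]
ee_rot: [3.135, -0.007, 1.558]
contact_force: [-1.5, 0.2, -3.5]
grip_width: 0.0086
```

The block top is about 0.040 at both ends (0.041 expected), so it's seated. Releasing and rising.

Request:
{"method": "step_arm", "body": {
  "series": [
    [0,0,0,0,0,0],
    [0,0,0,0,0,0],
    [0,0,0,0,0,0],
    [0,0,0,0,0,0]
  ],
  "grip": 0.036
}}

```text
t: 10.53
ee_pos: [0.4803, 0.4086, 0.0171]
ee_rot: [3.133, -0.009, 1.558]
contact_force: [0.0, 0.5, -0.2]
grip_width: 0.0362
```

Request:
{"method": "step_arm", "body": {
  "series": [
    [0,0,-0.008,0,0,0],
    [0,0,-0.02,0,0,0],
    [0,0,-0.03,0,0,0],
    [0,0,-0.03,0,0,0],
    [0,0,-0.03,0,0,0]
  ]
}}

```text
t: 10.95
ee_pos: [0.4758, 0.4046, 0.1318]
ee_rot: [-3.139, 0.001, 1.558]
contact_force: [0.6, 1.4, -0.5]
grip_width: 0.0358
```

```bash
python3 - <<'E'
from h import *
rows([.4343,.160,.10],np.radians(89.5),11)
E
```

```text
t 10.95 p [0.4758 0.4046 0.1318] rpy [-3.1393e+00  1.3000e-03  1.5581e+00] F [ 0.6  1.4 -0.5] w 0.0358
[[-0.0223,-0.0035,0.0029,-0.0002,0.0001,-0.0004],[-0.0223,-0.0035,0.0029,-0.0002,0.0001,-0.0004],[-0.0223,-0.0035,0.0029,-0.0002,0.0001,-0.0004],[-0.0223,-0.0035,0.0029,-0.0002,0.0001,-0.0004],[-0.0223,-0.0035,0.0029,-0.0002,0.0001,-0.0004],[-0.0223,-0.0035,0.0029,-0.0002,0.0001,-0.0004],[-0.0223,-0.0035,0.0029,-0.0002,0.0001,-0.0004],[-0.0223,-0.0035,0.0029,-0.0002,0.0001,-0.0004]]
[[-0.0223,-0.0036,0.0029,-0.0002,0.0001,-0.0004],[-0.0223,-0.0036,0.0029,-0.0002,0.0001,-0.0004],[-0.0223,-0.0036,0.0029,-0.0002,0.0001,-0.0004]]
```

Request:
{"method": "step_arm", "body": {
  "series": [
    [-0.0223,-0.0035,0,0,0,0],
    [-0.0223,-0.0035,0,0,0,0],
    [-0.0223,-0.0035,0,0,0,0],
    [-0.0223,-0.0035,0,0,0,0],
    [-0.0223,-0.0035,0,0,0,0],
    [-0.0223,-0.0035,0,0,0,0],
    [-0.0223,-0.0035,0,0,0,0],
    [-0.0223,-0.0035,0,0,0,0]
  ],
  "grip": 0
}}

```text
t: 11.62
ee_pos: [0.4506, 0.228, 0.1452]
ee_rot: [3.125, -0.013, 1.565]
contact_force: [0.0, -0.0, 0.7]
grip_width: 0.0002
```

```bash
python3 - <<'E'
from h import *
rows([.4343,.160,.09],np.radians(89.5),4)
for n in('scene','top'):
    s=snap(n);P=world(s); x,y,z=P[...,0],P[...,1],P[...,2]
    hsv=cv2.cvtColor(s['frame'],cv2.COLOR_RGB2HSV); o=(hsv[...,0]<22)&(hsv[...,1]>130)&(hsv[...,2]>60)
    r=np.hypot(x-.4343,y-.160)
    for a,b in((0,.006),(.006,.011),(.0135,.017),(.017,.02)):
        k=(r>=a)&(r<b)&(z<.07)
        if k.sum(): print(n,a,k.sum(),np.percentile(z[k],[10,50,90]).round(4))
    k=o&(r<.016)&(z<.07)&(z>.044); print('btn',k.sum(),np.median(P[k],0).round(4),cv2.minAreaRect((P[k][:,:2]*1000).astype(np.float32)) if k.sum()>5 else '')
    if n=='top': cv2.imwrite('pics/t6.png',cv2.resize(s['frame'][240:360,190:400],(770,440),interpolation=3)[...,::-1])
    k=(r<.12)&(z>.085)&(z<.14)&(abs(x-np.array(bot.get_obs()['ee_pos'])[0])<.04)
    if k.sum(): print('tip',np.percentile(P[k],[1,50,99],axis=0).round(4).tolist())
E
```

```text
t 11.62 p [0.4506 0.228  0.1452] rpy [ 3.1249 -0.0134  1.5645] F [ 0.  -0.   0.7] w 0.0002
[[-0.0172,-0.0042,0.0135,0.0042,-0.0033,0.0006],[-0.0172,-0.0041,0.0136,0.0042,-0.0033,0.0006],[-0.0171,-0.0041,0.0137,0.0042,-0.0033,0.0006],[-0.0171,-0.004,0.0137,0.0042,-0.0033,0.0006]]
scene 0 32 [0.0465 0.0475 0.0484]
scene 0.006 72 [0.0461 0.0473 0.0487]
scene 0.0135 94 [0.0363 0.0378 0.0428]
scene 0.017 91 [0.0278 0.0369 0.0384]
btn 154 [0.4332 0.1557 0.0471] ((433.1179504394531, 156.2808074951172), (22.760210037231445, 22.31126594543457), 67.91270446777344)
btn 0 [nan nan nan]
  return _methods._mean(a, axis=axis, dtype=dtype,
  ret = um.true_divide(
```

View pics/t6.png

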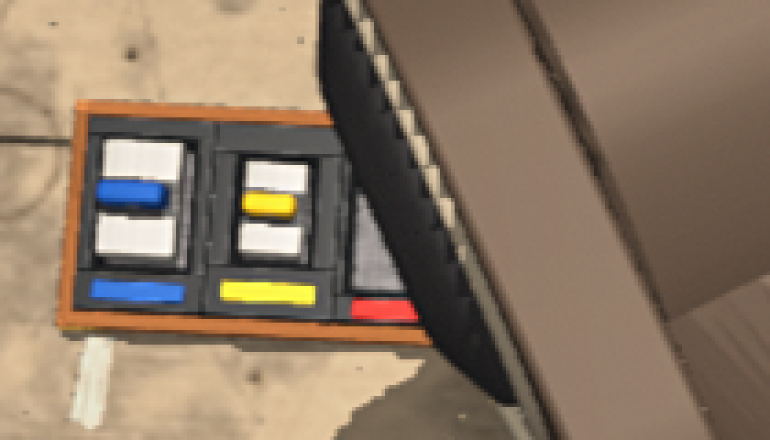

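The top view shows the blue weight flat in the blue bay (crop 140,200) and the yellow weight undisturbed. The button top is about 0.048 and the housing 0.0375, so there is room for the 6 mm travel. I'll go above the button, slightly to its front so the tips clear the pan.

Request:
{"method": "step_arm", "body": {
  "series": [
    [-0.0172,-0.0052,0.0195,0.0042,-0.0033,0],
    [-0.0172,-0.0051,0.0195,0.0042,-0.0033,0],
    [-0.0171,-0.0051,0.0195,0.0042,-0.0033,0],
    [-0.0171,-0.005,0.0195,0.0042,-0.0033,0],
    [0,0,0,0,0,0]
  ]
}}

```text
t: 12.13
ee_pos: [0.433, 0.1595, 0.0684]
ee_rot: [3.134, -0.005, 1.562]
contact_force: [-1.0, 0.0, -0.3]
grip_width: -0.0004
```

```bash
python3 - <<'E'
from h import *
rows([.430,.159,.035],np.radians(89.5),4)
s=snap('scene');P=world(s); x,y,z=P[...,0],P[...,1],P[...,2]; e=bot.get_obs()['ee_pos']
k=(abs(x-e[0])<.018)&(abs(y-e[1])<.02)&(z>.055)&(z<.125); Q=P[k]
print('tip',k.sum(),np.percentile(Q,[1,3,50,97],axis=0).round(4).tolist())
k=(x>.4)&(x<.6)&(y>.06)&(y<.15)&(z>.0435)&(z<.0485); print('pan',np.percentile(P[k],[1,50,99],axis=0).round(4).tolist())
cv2.imwrite('pics/s7.png',cv2.resize(s['frame'][220:340,240:360],(500,500),interpolation=3)[...,::-1])
E
```

```text
t 12.13 p [0.433  0.1595 0.0684] rpy [ 3.1336 -0.0046  1.5619] F [-1.   0.  -0.3] w -0.0004
[[-0.0002,-0.0008,0.0083,0.002,-0.0011,-0.0],[-0.0002,-0.0008,0.0083,0.002,-0.0011,-0.0],[-0.0002,-0.0008,0.0083,0.002,-0.0011,-0.0],[-0.0002,-0.0008,0.0084,0.002,-0.0011,-0.0]]
tip 313 [[0.4202, 0.1461, 0.0942], [0.4203, 0.1465, 0.0959], [0.431, 0.1494, 0.1112], [0.4463, 0.1613, 0.1239]]
pan [[0.4387, 0.061, 0.0436], [0.5051, 0.1027, 0.0449], [0.5565, 0.149, 0.0469]]
```

View pics/s7.png

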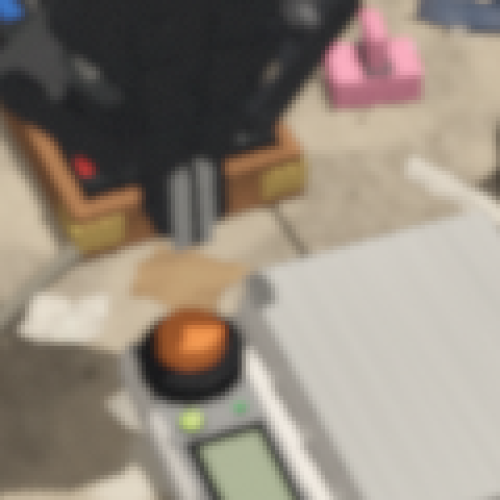

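The shut tips are centred above the button (tips at crop (190,245), button at (195,340)), at z = 0.0935, so I expect contact at a TCP reading of about 0.0235.

Request:
{"method": "step_arm", "body": {
  "series": [
    [0,-0.0008,0.0095,0.002,-0.001,0],
    [0,-0.0008,0.0095,0.002,-0.001,0],
    [0,-0.0008,0.0095,0.002,-0.001,0],
    [0,0,0.009,0,0,0],
    [0,0,0,0,0,0]
  ]
}}

```text
t: 12.6
ee_pos: [0.437, 0.1661, 0.0336]
ee_rot: [3.13, -0.007, 1.565]
contact_force: [-0.2, 0.1, 0.6]
grip_width: 0.0001
```

Request:
{"method": "step_arm", "body": {
  "series": [
    [0,0,0.003,0,0,0],
    [0,0,0.003,0,0,0],
    [0,0,0,0,0,0]
  ]
}}

```text
t: 12.85
ee_pos: [0.4371, 0.167, 0.0267]
ee_rot: [3.131, -0.007, 1.566]
contact_force: [-0.1, -0.4, 0.4]
grip_width: 0.0
```

The position drifted by 7 mm in y. I'll correct it before touching.

Request:
{"method": "step_arm", "body": {
  "series": [
    [-0.004,-0.003,0,0.004,-0.003,0],
    [-0.0035,-0.003,0,0.004,-0.003,0],
    [0,0,0,0,0,0]
  ]
}}

```text
t: 13.1
ee_pos: [0.4307, 0.1591, 0.0269]
ee_rot: [3.139, -0.001, 1.566]
contact_force: [0.4, -0.7, -0.0]
grip_width: 0.0001
```

Request:
{"method": "step_arm", "body": {
  "series": [
    [0,0,0.002,0,0,0],
    [0,0,0.002,0,0,0],
    [0,0,0,0,0,0]
  ]
}}

```text
t: 13.35
ee_pos: [0.4312, 0.1589, 0.0236]
ee_rot: [3.137, -0.002, 1.566]
contact_force: [-1.6, 0.5, 1.5]
grip_width: -0.0003
```

Request:
{"method": "step_arm", "body": {
  "series": [
    [0,0,0.002,0,0,0],
    [0,0,0.002,0,0,0],
    [0,0,0.002,0,0,0]
  ]
}}

```text
t: 13.6
ee_pos: [0.4314, 0.159, 0.0181]
ee_rot: [3.137, -0.002, 1.565]
contact_force: [-5.7, -2.3, 23.2]
grip_width: 0.0001
```

Request:
{"method": "step_arm", "body": {
  "series": [
    [0,0,0.0015,0,0,0],
    [0,0,0.0015,0,0,0]
  ]
}}

```text
t: 13.77
ee_pos: [0.4315, 0.159, 0.0182]
ee_rot: [3.135, -0.002, 1.566]
contact_force: [-7.1, -2.5, 20.3]
grip_width: 0.0001
```

The force went from 1.5 N at contact to over 20 N at a hard stop about 6 mm lower, so the button is fully down. Raising.

Request:
{"method": "step_arm", "body": {
  "series": [
    [0,0,-0.005,0,0,0],
    [0,0,-0.01,0,0,0],
    [0,0,-0.03,0,0,0],
    [0,0,-0.04,0,0,0],
    [0,0,-0.04,0,0,0],
    [0,0,-0.03,0,0,0]
  ]
}}

```text
t: 14.27
ee_pos: [0.4258, 0.1569, 0.173]
ee_rot: [-3.136, 0.003, 1.566]
contact_force: [0.9, 1.8, -0.3]
grip_width: -0.0
```

Request:
{"method": "step_arm", "body": {
  "series": [
    [-0.04,0,0,0,0,0],
    [-0.04,0,0,0,0,0],
    [-0.04,0,0,0,0,0],
    [-0.04,0,0,0,0,0],
    [0,0,0,0,0,0]
  ]
}}

```text
t: 14.68
ee_pos: [0.4313, -0.0051, 0.1839]
ee_rot: [3.13, 0.0, 1.576]
contact_force: [-0.7, 0.3, 0.2]
grip_width: -0.0005
```

```bash
python3 - <<'E'
from h import *
t=snap('top');P=world(t);s=snap('scene');S=world(s)
cv2.imwrite('pics/f8.png',np.hstack([cv2.resize(t['frame'][180:360,190:470],(400,300),interpolation=3),cv2.resize(s['frame'][190:340,220:410],(400,300),interpolation=3)])[...,::-1])
for n,Q in(('top',P),('scene',S)):
    x,y,z=Q[...,0],Q[...,1],Q[...,2]
    k=(np.hypot(x-.4335,y-.158)<.009)&(z<.07); print(n,'btn z',k.sum(),np.median(z[k]).round(4))
    for a,b in((.458,.468),(.488,.498)):
        for c,d in((.394,.404),(.408,.418)):
            k=(x>a)&(x<b)&(y>c)&(y<d)&(z<.06); print('wt top',k.sum(),np.median(z[k]).round(4),end=' ')
    print()
print(bot.get_obs()['ee_pos'],bot.get_obs()['contact_force'])
E
```

```text
top btn z 106 0.0488
wt top 38 0.0402 wt top 40 0.0402 wt top 40 0.0404 wt top 40 0.0408 
scene btn z 83 0.0477
wt top 19 0.0394 wt top 15 0.0389 wt top 14 0.0396 wt top 10 0.0389 
[ 0.43138999 -0.00122893  0.18362369] [-0.29840842 -0.59797541  0.86425146]
```

View pics/f8.png

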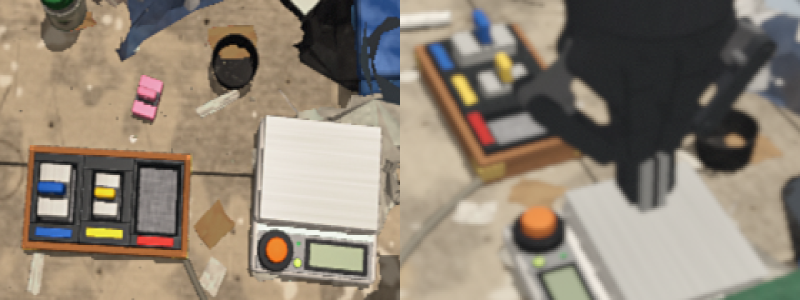

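The weight sits flat in the blue bay (left crop 53,190), the pan is empty, and the button is back up (272,250). Yellow, pink, cup and jar are where they were. Handing in.

```bash
python3 -c "
from bench import bot
print(bot.job_done())"
```

```text
the job is handed in; nothing more can be done
None
```

The check weight is back in its blue-labelled slot, and the tare button has been pressed fully down with the pan empty and has come back up. I handed the job in after about 15 s of robot time.

**Weight:** I lowered it into the bay until it rested on the floor, then released it. In the last check, all four corners of the block's top were level within 1 mm, at 40–41 mm from the top camera and 39–40 mm from the scene camera. Seated flat should give 41 mm.

**Tare button:** Force rose from 1.5 N at first contact to just over 20 N against a hard stop about 6 mm lower. Afterwards the button top was back at 48–49 mm, the same as at the start.

**Other objects:** In the last pictures the yellow weight, black cup and pink look-alike were where they started. Only the edge of the jar showed there, and the arm stayed well clear of it.

**Disagreements:**
- **Tip height:** The fingertips were about 25 mm higher than the TCP reading suggested, so I set the grasp and press heights from camera depth.
- **Drift:** The arm drifted a few millimetres between moves, including 7 mm just above the button. I corrected that before touching it.

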